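Close and clamp the pressure pan

TASK

The pressure pan's lid was propped open to dry. Work the wooden wedge out from under the lid and lay it flat on the chopping board, so that the lid comes fully down; then turn the three clamp knobs clockwise, going round the rim from the left to the back to the right one, until each cam's red dot points at the middle of the lid. The left and right knobs need one quarter turn each, the back knob two; turn none much further, and leave the other things on the worktop where they are.

Things in the scene. Friction and masses are not known exactly. Their poses are not given: they have to be found in the camera images.
- pan_rim (a point): Stainless round pressure pan, heavy, fixed to the worktop: 200 mm across its flange, whose top is 105 mm above the worktop. This point is the centre of the flange's top. z is up, +x points to the lid's hinge, which is on the robot's side, -x to the back knob, -y to the left knob, as seen from the robot.
- lid (a joint): Opening of the pan's steel lid (180 mm across, about 1.2 kg) in rad: 0 is fully down on the flange, about 0.08 on the wedge. It falls shut by its own weight; its hinge lies 106 mm from the pan's centre. From its 6 mm thick rim a conical shoulder rises inward at 25 degrees; its handle tops out 163 mm above the worktop when closed.
- wedge_tail (a point): Loose wooden wedge, 130 x 24 mm, 70 g, lying on the flange between the left and back knobs, thin end under the lid. The point is the middle of its 20 mm high tail, which sticks out free: 25 mm from the tail's end, 10 mm above the flat underside. x runs along the wedge to its thin end (3 mm high, 105 mm from the point), z up. A level pull of 75 mm along -x, under 20 N, draws it clear.
- wedge: The same wedge; origin on its flat underside, at the middle of its length and width, axes as for wedge_tail.
- board_top (a point): White chopping board, 200 mm (its x) by 300 mm (its y), 11 mm thick, fixed; this point is the centre of its top face.
- grip_left (a point): Centre of the left clamp's black square knob, 26 mm square and 28 mm tall, on a stud leaning outward 25 degrees from vertical. z is the stud's axis, outward and up; x and y are square to the flats and turn with the knob. Under it is an eccentric steel cam disc; fingertips may go 22 mm below this point along the axis. It turns against about 0.12 N m, without spring or axial travel.
- grip_back (a point): Centre of the back clamp's knob, farthest from the robot, the same as the left one; it leans away from the robot.
- grip_right (a point): Centre of the right clamp's knob, the same as the left one.
- knob_left (a joint): Angle of the left knob in rad, growing as it turns clockwise seen from outside along its axis. At 0 the wide side of its cam (red dot, and the white line on the knob) points away from the pan; at 1.57 it lies along the rim, just clear of the lid; at 3.14 it lies over the lid, dot towards the middle: clamped. It starts at about 1.57 (within 0.2). Stop at 4.2.
- knob_back (a joint): Angle of the back knob in rad, growing as it turns clockwise seen from outside along its axis. As for the left one, but it starts wide open at about 0 (within 0.2), as the lid is propped highest there; clamped at 3.14.
- knob_right (a joint): Angle of the right knob in rad, growing as it turns clockwise seen from outside along its axis. As for the left one; starts at about 1.57 (within 0.2), clamped at 3.14.
- peeler_1: Bystander: black peeler, 170 x 25 x 18 mm, lying loose to the right of the pan; origin at the middle of its underside.
- spice_blue: Bystander: blue-capped seasoning jar, 45 mm across, 105 mm tall, standing loose at the front right; origin at the middle of its underside.

How it is judged:
On the way, in this order (a step that is already met when the one before it is completed fails the run):
1. the wedge is out from under the lid and the lid is fully down, before any knob is turned (value of joint lid below 0.012 rad and horizontal distance between wedge_tail and pan_rim above 0.195 m and value of joint each of knob_left, knob_right below 1.97 rad and value of joint knob_back below 0.6 rad), for 0.2 s.
2. the left clamp is closed, the back and right ones not yet turned (value of joint lid below 0.012 rad and value of joint knob_left between 2.74 and 3.54 rad and value of joint knob_back below 0.6 rad and value of joint knob_right below 1.97 rad), for 0.2 s.
3. the back clamp is closed too, the right one not yet turned (value of joint lid below 0.012 rad and value of joint knob_left between 2.74 and 3.54 rad and value of joint knob_back between 2.74 and 3.54 rad and value of joint knob_right below 1.97 rad), for 0.2 s.
4. the right clamp is closed too (value of joint lid below 0.012 rad and value of joint knob_left between 2.74 and 3.54 rad and value of joint knob_back between 2.74 and 3.54 rad and value of joint knob_right between 2.74 and 3.54 rad), for 0.2 s.
At the end, for the whole second after the job is handed in: The lid is fully down (within 0.012 rad), every knob stands at 3.14 rad within 0.4 rad, and the wedge lies flat on the chopping board (tilt under 0.2 rad, the middle of its tail above the board and at most 20 mm over its top) (all of step 4 and x of wedge_tail in the frame of board_top between -0.1 and 0.1 m and y of wedge_tail in the frame of board_top between -0.15 and 0.15 m and z of wedge_tail in the frame of board_top between 0 and 0.02 m and angle between wedge_tail's own z axis and vertical below 0.2 rad); the robot touches nothing.
It fails at once if a bystander (peeler or blue-capped jar) is moved more than 30 mm (distance of any of peeler_1, spice_blue from where it was at the start of the episode above 0.03 m).
It fails at once if a knob is turned more than 45 degrees past its clamped position (value of joint any of knob_left, knob_back, knob_right above 3.93 rad).
It fails at once if the wedge is dropped or thrown (linear speed of wedge above 1.3 m/s).
It also fails if it takes over 69 s, if anything falls off the work surface, if the arm or the gripper's body presses on something with over 40 N, if the wrist force passes 120 N, or if a joint passes its speed limit or range.

ROBOT

A 6-joint arm with a two-finger parallel gripper is mounted at the origin on a cart in front of the work surface, level with it; the furniture and walls round the work are solid. World frame = base frame: x ahead of the robot, y to its left, z up, the work surface at z = 0. Lengths are in m, angles in rad, forces in N, time in s.
With the tool pointing down it reaches from about 0.425 to 0.925 m from the base axis. Payload 12.5 kg.
Tool frame: the origin (TCP) lies at the very end of the fingers, on their centre line; the grasp point (between the pads) lies 19 mm behind it (r.pinch_z is the distance from the TCP to the grasp point, in m); y points along the fingers, x is the direction in which the jaws open and shut, and the axes are right-handed (so a half turn about y gives the same grasp; the last joint's range is limited). The gripper opens to 85 mm and grips with 20 to 120 N. Pads are 22 mm wide; open, the fingers measure 114 mm over their backs; the gripper's body (76 mm by 85 mm) begins 54 mm behind the grasp point. The pads swing forward as they close: fully open they stand 13 mm farther back than shut.
Start: joints at [1.236, 0.491, 1.559, -0, 1.092, -0.106], TCP at [0.142, 0.609, 0.231] pointing down, gripper open.
Joint ranges: [-3.1, 3.1], [-0.84, 2.19], [0.05, 2.79], [-1.13, 4.28], [0.06, 2.93], [-2.69, 2.69]. Speed limits (rad/s): [2.22, 2.22, 2.79, 3.14, 3.14, 3.14].

INTERFACE

Orientations are given as a unit quaternion [w, x, y, z].
In Python, from plant import r gives the robot as it stands.
- The arm moves only by the shell command python3 -m jog 'ROWS' [FORCE]. ROWS is JSON, a list that holds one entry, the list of rows, each a list of 5 numbers: the finger opening in cm, from 0 to 8.54, then the shift along the tool's x, y, z in cm, then the turn about the tool's y in degrees. A call has 1 to 20 rows; each row is the pose to reach, as a shift and turn from the pose commanded when the call began, along the tool's axes at that moment; what a row does not reach only later rows make up. A row lasts 1/8 s, in which the tool goes at most 62.5 mm and 10.7 degrees, less where a joint would pass 70% of its speed; a pose out of reach is approached as far as the arm can. A call with a gripper value outside its range is refused whole. The fingers move at their own pace and stop on an object; FORCE is the grip in N (left out, the last holds). Time passes only in rows, so rows that repeat a pose let the fingers close. It gives the time, the measured TCP pose, the force and the opening at its end, in the units of the state.
- r.state(): the state, without advancing time (a new reading comes with each control period).
- r.get_image(name): name is "scene" or "top" or "wrist"; returns a dict with "frame" (480x640x3 uint8, red, green, blue), "fx", "fy", "cx", "cy" (pixels), "world_from_camera" (4x4, takes a point from camera to world coordinates). Camera axes: x right, y down, z forward; pixel columns grow to the right and rows downward; lengths in m; the calibration is good to about 2 mm. A picture is of the moment at which its call begins. There is no depth.
- r.hand_in(): hands the job in, once; it reports no verdict.
Trained networks look in a picture, given as the dict that the camera call returned (one of the last four; its "shot" number tells which), for a name from the list of things; names that differ only in an ending like _2 or _b are one class to them, and where a whole thing is asked for, a point or a joint stands for the part that bears it (a point fixed in the world has none). Each returns a list of dicts, best first, with "conf" (0 to 1); they miss things now and then, are a little off and sometimes report something else, mostly with a low value. They report only what shows in the picture. A call takes as long as a camera call.
- r.masks_of(picture, thing): "pixels" (480x640 bool, what is visible of it) and "xy" ([column, row] in pixels, amid what is visible of it).
The state is a dict: "clock": time; "joint_positions": joint angles; "qd": joint speeds; "joint_torque": joint torques, N m; "tcp_pos": TCP position; "tool_rot": TCP orientation; "wrist_force": force on the tool from outside, world axes, zero at the start; "torque": the same for the moment, N m; "gripper_width": finger opening in m.
Only numpy, scipy, OpenCV 4.12 (cv2) and the standard library are available. Lean on these libraries where they do the work, as an engineer would, in place of code of your own. Each camera call takes 0.05 s, during which the arm holds its last target. There are 200 camera calls.

## Working session

There is one attempt and no reset: what is moved stays moved. The work goes in short steps, Python scripts to look and compute and a shell command to move; the robot and the scene stay as the last step left them, time stands still between calls to the robot, and variables do not carry over. Pictures are saved under pics/ and viewed, about 8 in all and at most 12, crops included, and the job is handed in when it is done.

```bash
mkdir -p pics; ls; cat > h.py <<'E'
import numpy as np, cv2
from plant import r
from scipy.spatial.transform import Rotation as R
def save(p,name,crop=None,s=1):
    f=p["frame"][...,::-1]
    if crop: x0,y0,x1,y1=crop; f=f[y0:y1,x0:x1]
    cv2.imwrite("pics/"+name,cv2.resize(f,None,fx=s,fy=s))
def ray(p,uv):
    T=np.array(p["world_from_camera"]); d=np.array([(uv[0]-p["cx"])/p["fx"],(uv[1]-p["cy"])/p["fy"],1])
    return T[:3,3],T[:3,:3]@d
def atz(p,uv,z):
    o,d=ray(p,uv); return o+d*(z-o[2])/d[2]
def tri(obs):
    A=np.zeros((3,3));b=np.zeros(3)
    for p,uv in obs:
        o,d=ray(p,uv); d=d/np.linalg.norm(d); M=np.eye(3)-np.outer(d,d); A+=M;b+=M@o
    return np.linalg.solve(A,b)
def proj(p,X):
    T=np.array(p["world_from_camera"]); c=T[:3,:3].T@(np.array(X)-T[:3,3])
    return np.array([p["fx"]*c[0]/c[2]+p["cx"],p["fy"]*c[1]/c[2]+p["cy"]])
def Rt(s=None):
    q=(s or r.state())["tool_rot"]; return R.from_quat([q[1],q[2],q[3],q[0]])
E
python3 - <<'E'
from h import *
t=r.get_image("top"); s=r.get_image("scene")
save(t,"top1.png");save(s,"scene1.png")
st=r.state(); print({k:np.round(v,3) for k,v in st.items()}, Rt().as_matrix().round(3))
for p,n in((t,"top"),(s,"scene")):
    print(n,np.round(p["world_from_camera"],3).tolist(),p["fx"])
    for th in["lid","wedge","grip_left","peeler_1","spice_blue","board_top","pan_rim"]:
        try:
            for m in r.masks_of(p,th)[:4]: print(th,round(m["conf"],2),np.round(m["xy"]),m["pixels"].sum(), atz(p,m["xy"],.11).round(3))
        except Exception as e: print(th,e)
E
```

```text
pics
{'clock': np.float64(0.1), 'joint_positions': array([ 1.236,  0.491,  1.559,  0.   ,  1.092, -0.106]), 'qd': array([-0.   ,  0.   , -0.   ,  0.   ,  0.001, -0.   ]), 'joint_torque': array([ 3.0000e-03, -6.1944e+01, -2.6203e+01, -0.0000e+00,  3.0000e-03,
        0.0000e+00]), 'tcp_pos': array([0.142, 0.609, 0.231]), 'tool_rot': array([-0.554,  0.554,  0.439, -0.44 ]), 'wrist_force': array([ 0.123,  0.847, -0.168]), 'torque': array([-0.009, -0.063, -0.024]), 'gripper_width': np.float64(0.085)} [[ 0.227 -0.    -0.974]
 [ 0.974 -0.001  0.227]
 [-0.001 -1.     0.   ]]
top [[-0.025, -0.991, 0.132, 0.389], [-1.0, 0.026, 0.007, 0.038], [-0.01, -0.132, -0.991, 1.324], [0.0, 0.0, 0.0, 1.0]] 447.24268034039505
lid 0.82 [320. 251.] 3577 [0.552 0.038 0.11 ]
lid 0.64 [275. 233.] 250 [0.606 0.16  0.11 ]
lid 0.49 [318. 253.] 5420 [0.547 0.042 0.11 ]
wedge 0.66 [275. 262.] 338 [0.525 0.16  0.11 ]
wedge 0.63 [277. 238.] 300 [0.592 0.155 0.11 ]
grip_left 0.56 [274. 261.] 366 [0.528 0.164 0.11 ]
peeler_1 0.81 [410. 297.] 438 [ 0.421 -0.203  0.11 ]
spice_blue 0.73 [443. 292.] 295 [ 0.431 -0.291  0.11 ]
board_top 0.65 [189. 287.] 6628 [0.463 0.395 0.11 ]
pan_rim 0.75 [318. 249.] 5385 [0.557 0.043 0.11 ]
scene [[-0.744, -0.571, 0.347, 0.179], [-0.668, 0.632, -0.393, 0.462], [0.005, -0.524, -0.852, 1.038], [0.0, 0.0, 0.0, 1.0]] 458.4061871748289
lid 0.77 [315. 240.] 4232 [0.555 0.037 0.11 ]
wedge 0.82 [267. 259.] 426 [0.603 0.149 0.11 ]
grip_left 0.91 [288. 280.] 549 [0.53  0.156 0.11 ]
peeler_1 0.59 [409. 229.] 430 [ 0.408 -0.139  0.11 ]
spice_blue 0.93 [435. 196.] 520 [ 0.417 -0.264  0.11 ]
spice_blue 0.61 [331. 196.] 366 [ 0.611 -0.086  0.11 ]
board_top 0.96 [222. 404.] 12812 [0.44  0.437 0.11 ]
pan_rim 0.84 [315. 246.] 6778 [0.544 0.051 0.11 ]
```

```bash
python3 - <<'E'
import cv2
a=cv2.imread("pics/top1.png")[150:390,120:480];b=cv2.imread("pics/scene1.png")
cv2.imwrite("pics/a.png",cv2.resize(a,None,fx=2.2,fy=2.2,interpolation=3))
cv2.imwrite("pics/b.png",cv2.resize(b[140:380,180:480],None,fx=2.5,fy=2.5,interpolation=3))
E
```

```text
(no output)
```

View pics/a.png

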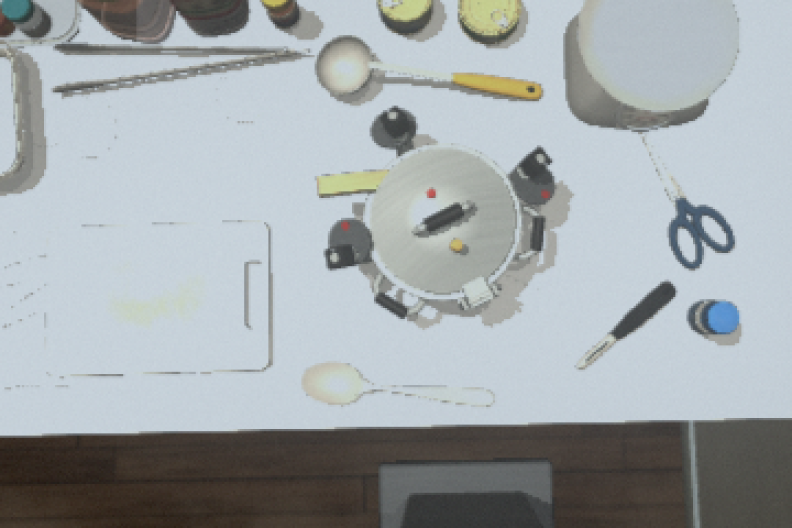

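View pics/b.png

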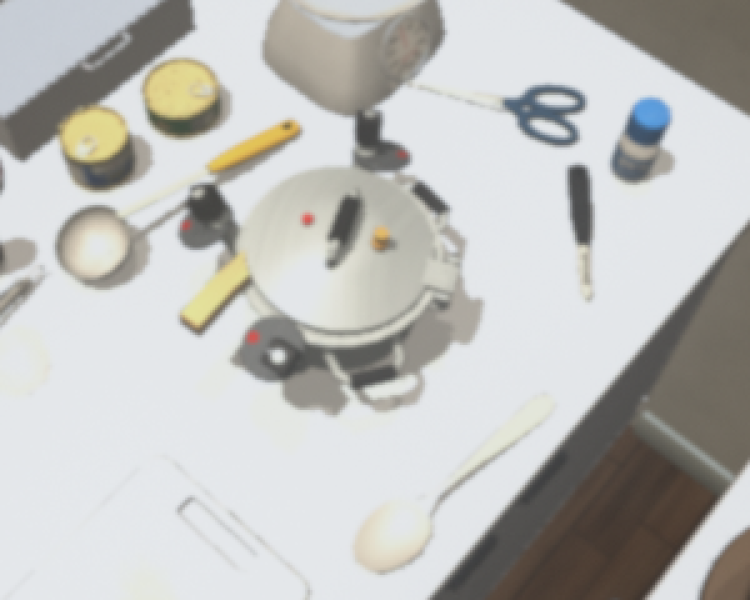

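Top view (crop): the tail of the wedge is at (318,186), with knobs left (341,257), back (395,115) and right (540,158). The red dots of the left and right cams lie along the rim. The board is at lower left. Next I triangulate.

```bash
python3 - <<'E'
from h import *
t=r.get_image("top"); s=r.get_image("scene")
T=lambda x,y:(x/2.2+120,y/2.2+150); S=lambda x,y:(x/2.5+180,y/2.5+140)
P={}
for n,a,b in [("tail_end",(318,186),(191,321)),("left",(341,257),(278,355)),("back",(395,115),(205,197)),("right",(540,160),(368,128)),("hinge",(480,291),(447,268)),("dotlid",(431,193),(308,219))]:
    P[n]=tri([(t,T(*a)),(s,S(*b))]); print(n,P[n].round(3),(proj(t,P[n])-T(*a)).round(1))
c=(P["left"]+P["right"])/2; print("c",c, np.linalg.norm(P["left"]-P["right"])/2, c-P["back"])
for q in [(46,222),(270,222),(270,370),(46,374)]: print("board",atz(t,T(*q),.011).round(3))
for q in [(318,186),(385,181)]: print("w",atz(t,T(*q),.125).round(3))
st=r.state();Rm=Rt(st).as_matrix()
print("shift to above wedge",(Rm.T@(np.array([.56,.17,.29])-st["tcp_pos"])*100).round(1))
E
```

```text
tail_end [0.599 0.187 0.121] [0.1 0.2]
left [0.512 0.161 0.129] [-0.5 -0.8]
back [0.683 0.088 0.13 ] [0.5 0.8]
right [ 0.627 -0.089  0.114] [-0.1 -0.1]
hinge [ 0.463 -0.01   0.122] [0.3 0.5]
dotlid [0.583 0.047 0.147] [-0. -0.]
c [0.56937565 0.03557887 0.12128503] 0.1378358392513496 [-0.11343892 -0.05286311 -0.00899056]
board [0.579 0.57  0.011]
board [0.571 0.266 0.011]
board [0.374 0.267 0.011]
board [0.376 0.564 0.011]
w [0.599 0.187 0.125]
w [0.603 0.104 0.125]
shift to above wedge [-33.2  -5.9 -50.7]
```

```bash
python3 -m jog '[[[5.5,-8,-2,-12,15],[5.5,-16,-4,-26,35],[5.5,-25,-4,-40,55],[5.5,-33,-3,-54,75],[5.5,-33,-3,-54.8,77],[5.5,-33,-3,-54.8,77],[5.5,-33,-3,-54.8,77],[5.5,-33,-3,-54.8,77],[5.5,-33,-3,-54.8,77],[5.5,-33,-3,-54.8,77]]]' 40
python3 - <<'E'
from h import *
print(Rt().as_matrix().round(3).tolist(), r.state()["joint_positions"].round(2))
w=r.get_image("wrist"); save(w,"w1.png"); print(np.round(w["world_from_camera"],3).tolist())
for th in["wedge","grip_left"]:
    for m in r.masks_of(w,th)[:3]: print(th,round(m["conf"],2),np.round(m["xy"]),m["pixels"].sum(), atz(w,m["xy"],.125).round(3))
E
```

```text
clock: 2.15
tcp_pos: [0.5903, 0.1725, 0.2612]
tool_rot: [0.707, -0.707, 0.001, -0.001]
wrist_force: [0.7, 1.0, 0.6]
gripper_width: 0.0549
[[1.0, 0.0, 0.002], [-0.002, 0.0, 1.0], [0.0, -1.0, 0.0]] [0.18 0.45 1.55 0.   1.14 0.18]
[[1.0, -0.003, -0.001, 0.59], [-0.003, -0.963, -0.268, 0.24], [-0.0, 0.268, -0.963, 0.404], [0.0, 0.0, 0.0, 1.0]]
wedge 0.64 [336. 250.] 2583 [0.603 0.154 0.125]
grip_left 0.79 [250. 243.] 4079 [0.53  0.16  0.125]
```

View pics/w1.png

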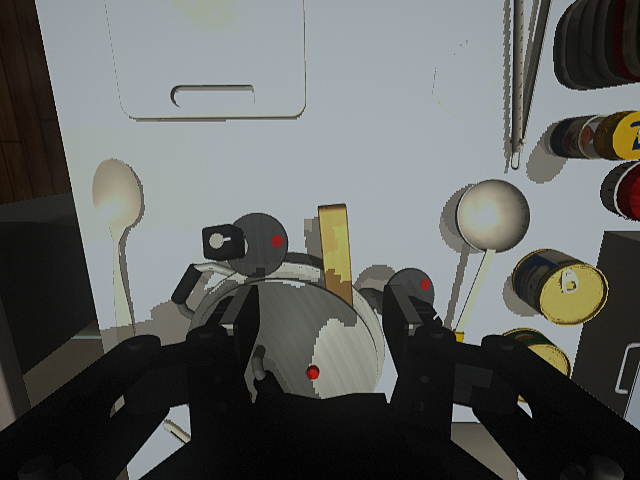

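The wrist view shows the wedge tail at (320–347, 205) running down to about (340,297). The left knob is at (222,242) with its dot at (277,241), and the back cam is at (412,287).

```bash
python3 - <<'E'
from h import *
w=r.get_image("wrist")
a=atz(w,(333,206),.125);b=atz(w,(339.5,297),.118)   # height 20 at tail, falls 17/130 per m
d=(b-a);d[2]=0;print(a,b,d/np.linalg.norm(d)); d/=np.linalg.norm(d)
tail=a+d*.025; print("tail pt",tail,"yaw thin",np.degrees(np.arctan2(d[1],d[0])))
m=r.masks_of(w,"wedge")[0]["pixels"].astype("uint8")
c=max(cv2.findContours(m,0,2)[0],key=cv2.contourArea); print(cv2.boxPoints(cv2.minAreaRect(c)).round())
st=r.state(); print((Rt(st).as_matrix().T@(np.array([*tail[:2],.1])-st["tcp_pos"])*100).round(2))
E
```

```text
[0.60046899 0.19112836 0.125     ] [0.60686959 0.10635907 0.118     ] [ 0.07529185 -0.99716154  0.        ]
tail pt [0.60235128 0.16619932 0.125     ] yaw thin -85.68200878284938
[[317. 205.]
 [346. 202.]
 [354. 303.]
 [325. 305.]]
[ 1.38 16.07 -0.79]
```

```bash
python3 -m jog '[[[5.5,0.7,5,-0.3,-2],[5.5,1.3,10,-0.5,-4],[5.5,1.3,14,-0.6,-4],[5.5,1.3,16,-0.6,-4],[5.5,1.3,16,-0.6,-4],[2,1.3,16,-0.6,-4],[2,1.3,16,-0.6,-4],[2,1.3,16,-0.6,-4],[2,1.3,16,-0.6,-4],[2,1.3,16,-0.6,-4]]]' 50
python3 - <<'E'
from h import *
w=r.get_image("wrist"); save(w,"w2.png"); print(r.state()["tcp_pos"])
E
```

```text
clock: 3.65
tcp_pos: [0.6025, 0.1687, 0.1023]
tool_rot: [0.707, -0.706, -0.025, 0.023]
wrist_force: [-1.2, 4.1, 7.0]
gripper_width: 0.0232
[0.60243773 0.1686764  0.10224706]
```

View pics/w2.png

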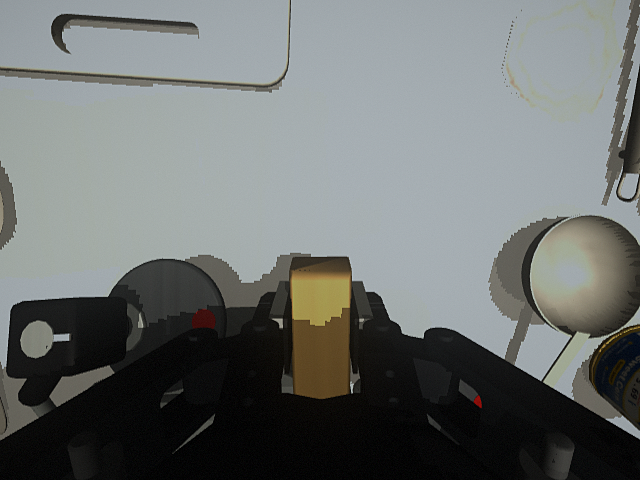

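```bash
python3 -m jog '[[[2,0,0,2,0],[2,0,0,5,0],[2,0,0,8,0],[2,0,0,11,0],[2,0,-1,14,0],[2,-2,-1,18,0],[2,-5,0,22,0],[2,-7,3,25,0],[2,-7.3,6,25.6,0],[2,-7.3,8,25.6,0],[2,-7.3,8.8,25.6,0],[2,-7.3,8.8,25.6,0],[2,-7.3,8.8,25.6,0]]]' 50
python3 - <<'E'
from h import *
t=r.get_image("scene"); save(t,"s2.png",(150,150,550,450),2)
E
```

```text
clock: 5.32
tcp_pos: [0.5125, 0.4185, 0.014]
tool_rot: [0.707, -0.706, -0.024, 0.023]
wrist_force: [-0.0, 0.2, -1.3]
gripper_width: 0.0231
```

View pics/s2.png

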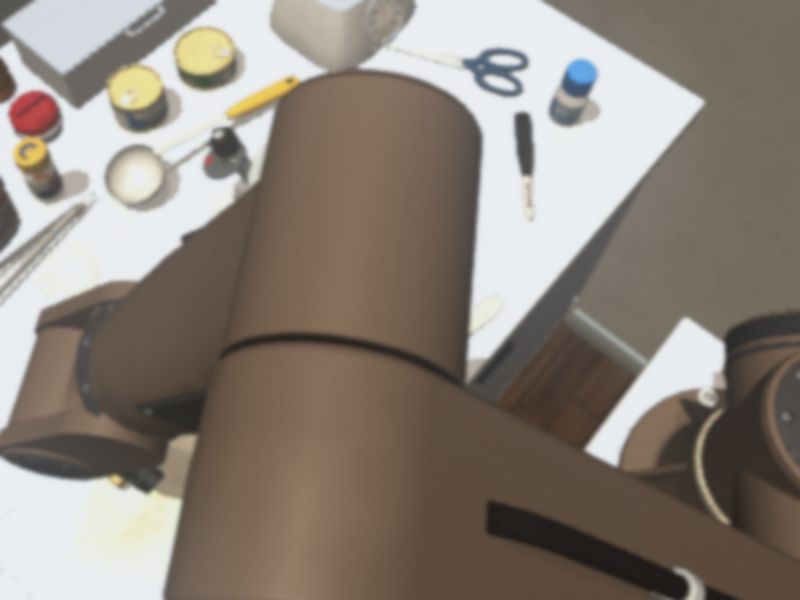

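```bash
python3 -m jog '[[[4.5,0,0,0,0],[4.5,0,0,0,0],[4.5,0,0,0,0],[4.5,0,-5,0,0],[4.5,0,-10,-3,-5],[5.5,-0.5,-15,-8,-10],[5.5,-1,-20,-14,-15],[5.5,-1.5,-23,-20,-20],[5.5,-1.8,-23,-25.3,-21],[5.5,-1.8,-23,-25.3,-21],[5.5,-1.8,-23,-25.3,-21]]]' 50
python3 - <<'E'
from h import *
w=r.get_image("wrist"); t=r.get_image("top")
save(w,"w3.png"); st=r.state(); print(st["joint_positions"].round(2),Rt().as_matrix()[:,0])
for p in (w,t):
  for th in["wedge","grip_left"]:
    for m in r.masks_of(p,th)[:3]: print(th,round(m["conf"],2),np.round(m["xy"]),m["pixels"].sum(), atz(p,m["xy"],.025 if th=="wedge" else .13).round(3))
E
```

```text
clock: 6.75
tcp_pos: [0.5111, 0.1644, 0.2432]
tool_rot: [0.691, -0.691, -0.152, 0.151]
wrist_force: [-0.8, 0.1, 0.3]
gripper_width: 0.0551
[ 0.19  0.35  1.76  0.    1.03 -0.24] [ 9.06994702e-01  4.21141920e-01 -3.05121582e-04]
wedge 0.84 [406.  41.] 2364 [0.516 0.346 0.025]
grip_left 0.85 [330. 248.] 3941 [0.522 0.159 0.13 ]
wedge 0.71 [196. 274.] 277 [0.506 0.401 0.025]
```

View pics/w3.png

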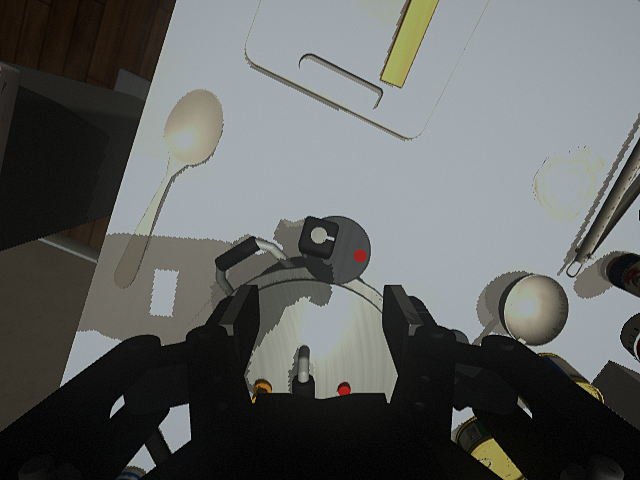

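```bash
python3 - <<'E'
from h import *
w=r.get_image("wrist"); s=r.get_image("scene")
w1=dict(w); w1["world_from_camera"]=np.array([[1.0,-0.003,-0.001,0.59],[-0.003,-0.963,-0.268,0.24],[0,0.268,-0.963,0.404],[0,0,0,1]])
o=[(w,(319.5,236)),(w1,(217,241)),(s,(291.2,282))]
for oo in (o,o[:2],o[1:],[o[0],o[2]]): print(tri(oo).round(4))
X=tri(o)
yaw=np.radians(24.8); out=np.array([-np.sin(yaw),np.cos(yaw),0]); ax=out*np.sin(.436)+np.array([0,0,np.cos(.436)])
g=X-.014*ax; print("grip",g)
c=np.array([.567,.036]);print("radius est",np.dot(g[:2]-c,out[:2]), np.dot(g[:2]-c,[np.cos(yaw),np.sin(yaw)]))
st=r.state(); print((Rt(st).as_matrix().T@(np.array([*g[:2],g[2]-.012])-st["tcp_pos"])*100).round(2))
save(w,"w3c.png",(260,190,420,310),5)
E
```

```text
[0.508  0.1679 0.1451]
[0.508  0.1683 0.1447]
[0.5081 0.1673 0.145 ]
[0.5074 0.1689 0.1475]
grip [0.51051516 0.16258013 0.13240249]
radius est 0.13859927575386874 0.0018186327976933972
[-0.15 12.22 -0.27]
```

View pics/w3c.png

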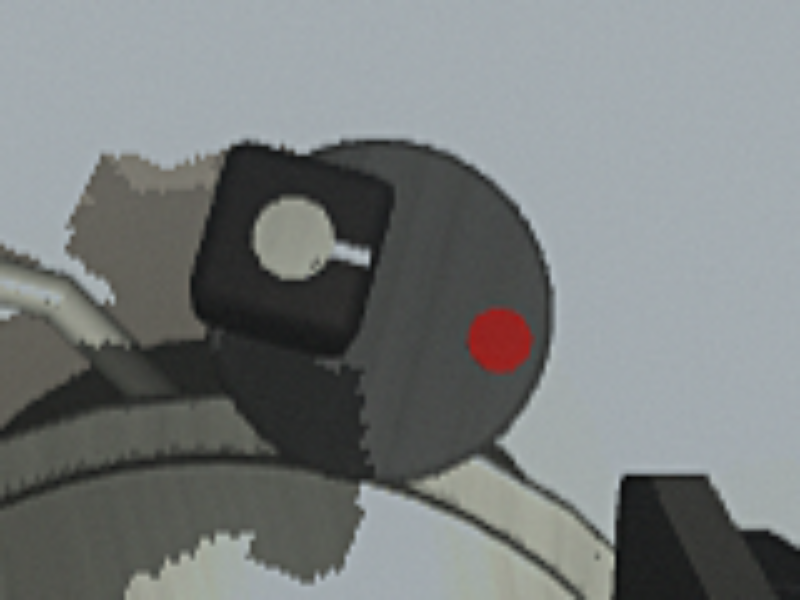

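```bash
python3 -m jog '[[[5.5,-0.1,4,-0.3,7],[5.5,-0.1,8,-0.3,14],[5.5,-0.1,11,-0.3,14],[5.5,-0.1,12.2,-0.3,14],[5.5,-0.1,12.2,-0.3,14],[2,-0.1,12.2,-0.3,14],[2,-0.1,12.2,-0.3,14],[2,-0.1,12.2,-0.3,14],[2,-0.1,12.2,-0.3,14],[2,-0.1,12.2,-0.3,14]]]' 50
python3 -m jog '[[[2,0,0,0,9],[2,0,0,0,18],[2,0,0,0,27],[2,0,0,0,36],[2,0,0,0,46],[2,0,0,0,46]]]' 50
python3 - <<'E'
from h import *
w=r.get_image("wrist"); save(w,"w4.png",(160,180,480,420),2); st=r.state(); print(st["torque"],st["joint_positions"].round(2))
E
```

```text
clock: 8.4
tcp_pos: [0.51, 0.1617, 0.1224]
tool_rot: [-0.704, 0.704, 0.067, -0.068]
wrist_force: [-10.6, -1.7, 11.4]
gripper_width: 0.0257
clock: 9.15
tcp_pos: [0.5106, 0.1632, 0.1248]
tool_rot: [0.675, -0.673, 0.212, -0.214]
wrist_force: [-22.6, 9.2, 36.2]
gripper_width: 0.0259
[0.70278756 1.24891698 0.86276179] [0.19 0.5  1.89 0.   0.74 0.8 ]
```

View pics/w4.png

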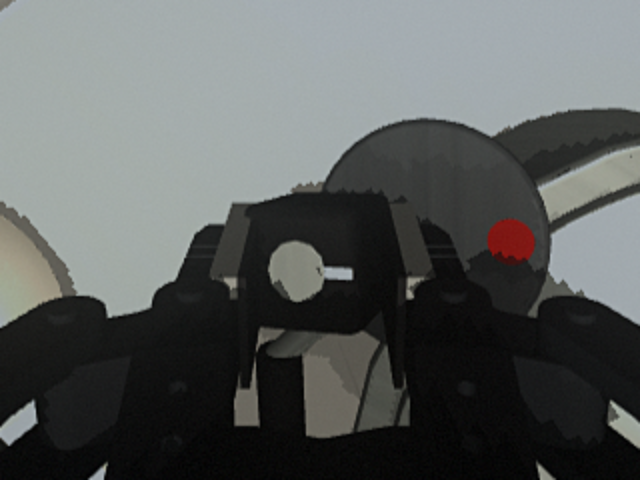

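```bash
python3 -m jog '[[[5.5,0,0,0,0],[5.5,0,0,0,0],[5.5,0,-2,0,0],[5.5,0,-4,0,-10],[5.5,0,-4,0,-20],[5.5,0,-4,0,-30],[5.5,0,-4,0,-40],[5.5,0,-4,0,-50],[5.5,0,-4,0,-60],[5.5,0,-4,0,-70],[5.5,0,-4,0,-80],[5.5,0,-4,0,-90],[5.5,0,-2,0,-90],[5.5,0,0,0,-90],[5.5,0,0,0,-90],[2,0,0,0,-90],[2,0,0,0,-90],[2,0,0,0,-90],[2,0,0,0,-90],[2,0,0,0,-90]]]' 50
python3 -m jog '[[[2,0,0,0,9],[2,0,0,0,18],[2,0,0,0,27],[2,0,0,0,33],[2,0,0,0,33]]]' 50
python3 - <<'E'
from h import *
w=r.get_image("wrist"); save(w,"w5.png",(160,180,480,420),2); st=r.state(); print(Rt().as_matrix()[:,0],st["joint_positions"].round(2))
E
```

```text
clock: 11.7
tcp_pos: [0.5116, 0.1618, 0.1221]
tool_rot: [-0.627, 0.628, 0.326, -0.325]
wrist_force: [0.4, -1.2, 6.5]
gripper_width: 0.0289
clock: 12.32
tcp_pos: [0.5106, 0.1614, 0.1219]
tool_rot: [-0.694, 0.694, 0.134, -0.134]
wrist_force: [-6.6, -4.1, 8.9]
gripper_width: 0.0252
[ 0.92796176  0.37267406 -0.00101265] [ 0.18  0.51  1.89 -0.    0.74 -0.2 ]
```

View pics/w5.png

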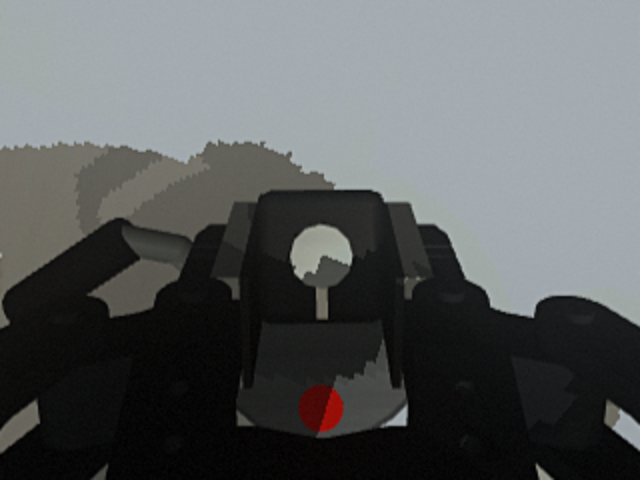

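```bash
python3 -m jog '[[[5.5,0,0,0,0],[5.5,0,0,0,0],[5.5,0,-4,0,0],[5.5,0,-8,0,10],[5.5,3,-11,-3,20],[5.5,7,-12,-6,30],[5.5,11,-12,-10,40],[5.5,14.6,-12,-13.1,50],[5.5,14.6,-12,-13.1,60],[5.5,14.6,-12,-13.1,70],[5.5,14.6,-12,-13.1,80],[5.5,14.6,-12,-13.1,87],[5.5,14.6,-12,-13.1,87]]]' 50
python3 - <<'E'
from h import *
w=r.get_image("wrist"); st=r.state(); print(Rt().as_matrix()[:,0],st["joint_positions"].round(2))
ms=r.masks_of(w,"grip_back"); 
for m in ms[:3]: print(m["conf"],m["xy"],m["pixels"].sum())
yaw=np.radians(24.8);out=np.array([np.cos(yaw),np.sin(yaw),0]); g=np.array([.6945,.0943,.1324]); top=g+.014*(out*np.sin(.436)+np.array([0,0,np.cos(.436)]))
print("pred top px",proj(w,top))
save(w,"w6.png",(200,160,440,340),3.3)
E
```

```text
clock: 14.0
tcp_pos: [0.6957, 0.0948, 0.2409]
tool_rot: [0.596, -0.596, 0.38, -0.38]
wrist_force: [0.7, -0.2, 0.6]
gripper_width: 0.0554
[ 4.23445366e-01 -9.05921635e-01 -1.12127399e-04] [0.04 0.6  1.34 0.   1.21 1.17]
0.85 [310.0, 244.0] 3679
pred top px [320.17040325 235.51177922]
```

View pics/w6.png

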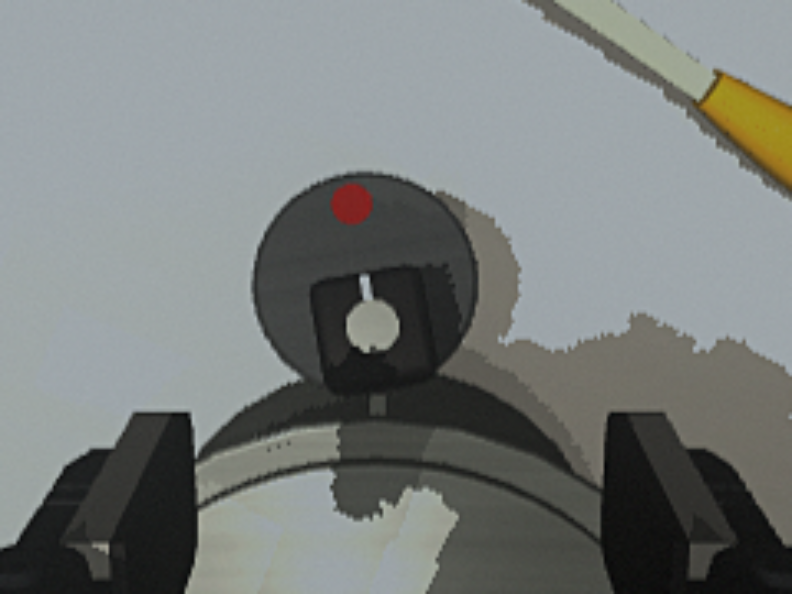

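```bash
python3 - <<'E'
from h import *
w=r.get_image("wrist"); t=r.get_image("scene"); uv=(313,258.8); st=r.state()
yaw=np.radians(24.8);out=np.array([np.cos(yaw),np.sin(yaw),0]); ax=out*np.sin(.436)+np.array([0,0,np.cos(.436)])
X=atz(w,uv,.1451); X2=tri([(w,uv),(t,(205/2.5+180,190/2.5+140))])
print(X,X2)
g=X-.014*ax; print(g,(Rt(st).as_matrix().T@(np.array([*g[:2],g[2]-.012])-st["tcp_pos"])*100).round(2))
L=np.array([.5105,.162]);n=np.array([-np.sin(yaw),np.cos(yaw)])
print("c if r:", [(rr,(L-rr*n).round(4),(g[:2]-rr*out[:2]).round(4)) for rr in (.12,.13,.1386)])
E
```

```text
[0.68151301 0.09406998 0.1451    ] [0.67964769 0.09059597 0.14334351]
[0.67614583 0.09158999 0.13240973] [-0.54 12.05 -1.9 ]
c if r: [(0.12, array([0.5608, 0.0531]), array([0.5672, 0.0413])), (0.13, array([0.565, 0.044]), array([0.5581, 0.0371])), (0.1386, array([0.5686, 0.0362]), array([0.5503, 0.0335]))]
```

```bash
python3 -m jog '[[[5.5,-0.3,4,-1,-5],[5.5,-0.5,8,-1.9,-9],[5.5,-0.5,11,-1.9,-9],[5.5,-0.5,12,-1.9,-9],[5.5,-0.5,12,-1.9,-9],[2,-0.5,12,-1.9,-9],[2,-0.5,12,-1.9,-9],[2,-0.5,12,-1.9,-9],[2,-0.5,12,-1.9,-9],[2,-0.5,12,-1.9,-9]]]' 50
python3 -m jog '[[[2,0,0,0,10],[2,0,0,0,20],[2,0,0,0,30],[2,0,0,0,40],[2,0,0,0,50],[2,0,0,0,55],[2,0,0,0,55]]]' 50
python3 -m jog '[[[5.5,0,0,0,0],[5.5,0,0,0,0],[5.5,0,-2,0,0],[5.5,0,-4,0,-10],[5.5,0,-4,0,-20],[5.5,0,-4,0,-30],[5.5,0,-4,0,-40],[5.5,0,-4,0,-50],[5.5,0,-4,0,-60],[5.5,0,-4,0,-70],[5.5,0,-4,0,-80],[5.5,0,-4,0,-90],[5.5,0,-4,0,-90]]]' 50
python3 - <<'E'
from h import *
w=r.get_image("wrist"); st=r.state(); print(Rt().as_matrix()[:,0],st["joint_positions"].round(2))
save(w,"w7.png",(160,180,480,420),2)
E
```

```text
clock: 15.45
tcp_pos: [0.6764, 0.092, 0.1227]
tool_rot: [0.625, -0.623, 0.333, -0.333]
wrist_force: [-2.4, 4.9, 5.6]
gripper_width: 0.0256
clock: 16.32
tcp_pos: [0.6783, 0.0919, 0.1251]
tool_rot: [-0.403, 0.398, -0.581, 0.584]
wrist_force: [0.6, 5.4, 17.1]
gripper_width: 0.0252
clock: 17.95
tcp_pos: [0.6762, 0.0911, 0.1608]
tool_rot: [0.695, -0.695, 0.13, -0.13]
wrist_force: [-0.1, -0.1, -0.0]
gripper_width: 0.0554
[ 9.3143332e-01 -3.6391180e-01 -4.1553125e-04] [0.04 0.64 1.48 0.   1.02 0.41]
```

View pics/w7.png

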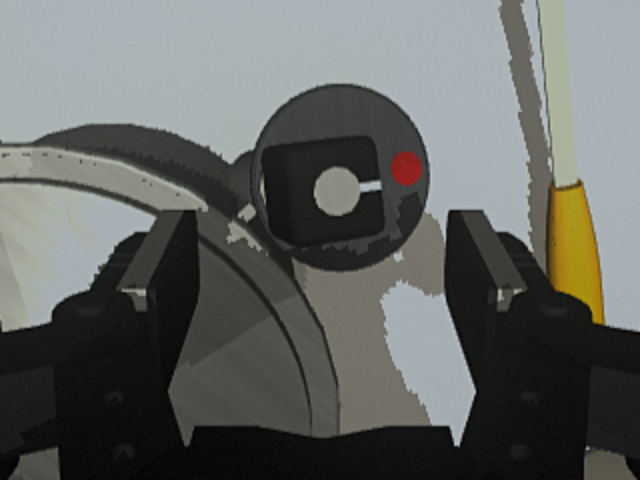

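```bash
python3 -m jog '[[[5.5,0,2,0,0],[5.5,0,4,0,0],[5.5,0,4,0,0],[2,0,4,0,0],[2,0,4,0,0],[2,0,4,0,0],[2,0,4,0,0],[2,0,4,0,0],[2,0,4,0,10],[2,0,4,0,20],[2,0,4,0,30],[2,0,4,0,40],[2,0,4,0,50],[2,0,4,0,60],[2,0,4,0,70],[2,0,4,0,80],[2,0,4,0,90],[2,0,4,0,90]]]' 50
python3 -m jog '[[[5.5,0,0,0,0],[5.5,0,0,0,0],[5.5,0,-2,0,0],[5.5,0,-4,0,-10],[5.5,0,-4,0,-20],[5.5,0,-4,0,-30],[5.5,0,-4,0,-40],[5.5,0,-4,0,-50],[5.5,0,-4,0,-60],[5.5,0,-4,0,-70],[5.5,0,-4,0,-80],[5.5,0,-4,0,-90],[5.5,0,-4,0,-90]]]' 50
cat >> h.py <<'E'
def dots(w,c,prefix=""):
    f=w["frame"].astype(int); m=((f[...,0]>90)&(f[...,1]<70)&(f[...,2]<70)).astype("uint8")
    n,l,s,ct=cv2.connectedComponentsWithStats(m)
    for i in range(1,n):
        if s[i,4]>15:
            X=atz(w,ct[i],.115); print("red",ct[i].round(1),s[i,4],X.round(4))
E
python3 - <<'E'
from h import *
w=r.get_image("wrist"); st=r.state(); print(Rt().as_matrix()[:,0],st["joint_positions"].round(2))
dots(w,None); save(w,"w8.png",(160,180,480,420),2)
f=w["frame"][180:420,240:420].mean(2); l=(f>130).astype("uint8")
for m in r.masks_of(w,"grip_back")[:2]: print(m["conf"],m["xy"],m["pixels"].sum())
E
```

```text
clock: 20.25
tcp_pos: [0.6782, 0.0917, 0.1248]
tool_rot: [-0.402, 0.399, -0.581, 0.585]
wrist_force: [-0.6, 6.3, 20.1]
gripper_width: 0.025
clock: 21.88
tcp_pos: [0.6762, 0.091, 0.1607]
tool_rot: [-0.695, 0.695, -0.13, 0.13]
wrist_force: [0.7, -0.5, -0.2]
gripper_width: 0.0551
[ 9.31388987e-01 -3.64025363e-01 -3.00073931e-04] [0.04 0.64 1.48 0.   1.02 0.41]
red [ 66.1 313.6] 208 [0.5201 0.118  0.115 ]
0.62 [310.8, 295.5] 7477
```

```bash
python3 -m jog '[[[5.5,0,2,0,0],[5.5,0,4,0,0],[5.5,0,4,0,0],[2,0,4,0,0],[2,0,4,0,0],[2,0,4,0,0],[2,0,4,0,0],[2,0,4,0,0],[2,0,4,0,10],[2,0,4,0,20],[2,0,4,0,30],[2,0,4,0,40],[2,0,4,0,44],[2,0,4,0,44]]]' 50
sed -i 's/m=((f.*astype("uint8")/m=((f[...,0]>45)\&(f[...,0]>2.5*f[...,1])\&(f[...,0]>2.5*f[...,2])).astype("uint8")/' h.py
python3 - <<'E'
from h import *
w=r.get_image("wrist"); print(Rt().as_matrix()[:,0],np.round(r.state()["torque"],2))
dots(w,None); save(w,"w9.png",(160,180,480,420),2)
E
```

```text
clock: 23.72
tcp_pos: [0.6767, 0.0921, 0.1226]
tool_rot: [0.597, -0.595, 0.38, -0.381]
wrist_force: [-2.9, 6.1, 7.0]
gripper_width: 0.0256
[ 4.20981989e-01 -9.07068963e-01  2.47684287e-04] [0.46 0.52 0.02]
red [320.4 385.9] 401 [0.629 0.07  0.115]
```

View pics/w9.png

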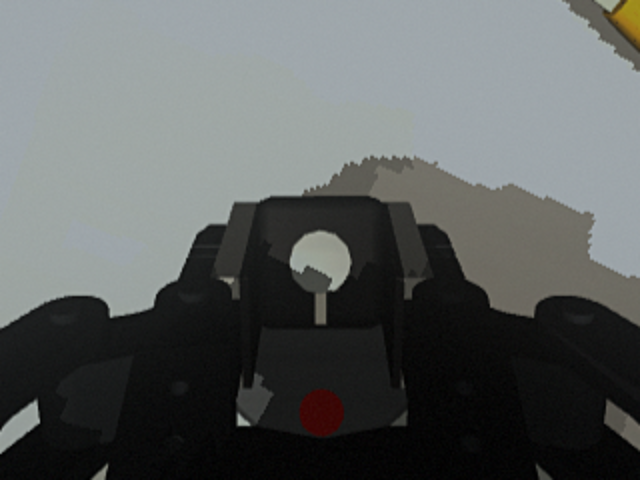

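```bash
python3 -m jog '[[[5.5,0,0,0,0],[5.5,0,0,0,0],[5.5,0,-4,0,0],[5.5,0,-8,0,-10],[5.5,3,-12,-3,-20],[5.5,6,-12,-6,-30],[5.5,10,-12,-9,-40],[5.5,12.8,-12,-12.2,-50],[5.5,12.8,-12,-12.2,-60],[5.5,12.8,-12,-12.2,-70],[5.5,12.8,-12,-12.2,-80],[5.5,12.8,-12,-12.2,-90],[5.5,12.8,-12,-12.2,-90]]]' 50
python3 - <<'E'
from h import *
w=r.get_image("wrist"); st=r.state(); print(Rt().as_matrix()[:,0],st["joint_positions"].round(2))
dots(w,None); np.save("w.npy",w["frame"])
for m in r.masks_of(w,"grip_right")[:3]:
    ys,xs=np.where(m["pixels"]); print(round(m["conf"],2),m["xy"],len(xs),xs.min(),xs.max(),ys.min(),ys.max())
    p=m["pixels"]; g=w["frame"].mean(2)
    # bright pixels enclosed within the knob bounding box
    sub=((g>120)&(w["frame"].max(2).astype(int)-w["frame"].min(2)<40)).astype("uint8"); sub[:ys.min()]=0;sub[ys.max():]=0;sub[:,:xs.min()]=0;sub[:,xs.max():]=0
    n,l,s,c=cv2.connectedComponentsWithStats(sub)
    for i in range(1,n):
        if s[i,4]>20: print("bright",s[i],c[i].round(1))
for z in (.145,): print([atz(w,m["xy"],z).round(3) for m in r.masks_of(w,"grip_right")[:1]])
E
```

```text
clock: 25.4
tcp_pos: [0.6195, -0.0764, 0.2409]
tool_rot: [-0.691, 0.691, 0.152, -0.152]
wrist_force: [0.8, 0.3, 0.2]
gripper_width: 0.0552
[9.08831459e-01 4.17163489e-01 4.42165580e-05] [-0.23  0.48  1.55  0.    1.11 -0.66]
red [355.8  45.3] 232 [0.585  0.0568 0.115 ]
red [430.6  53.1] 171 [0.6353 0.0745 0.115 ]
red [276.  230.1] 99 [ 0.5857 -0.0905  0.115 ]
0.87 [307.8, 225.5] 4144 264 340 192 267
bright [264 193  16  12  88] [270.4 198.2]
bright [331 192   9  48 266] [336.1 209.3]
bright [308 210  23  10 102] [318.7 213.8]
bright [ 264  226   65   41 1063] [286.8 254.7]
bright [318 261  22   6  67] [331.5 264.6]
[array([ 0.606, -0.069,  0.145])]
```

```bash
python3 - <<'E'
import numpy as np
f=np.load("w.npy").astype(int); g=f.mean(2)
for y in range(186,272,2): print(y,"".join("R" if f[y,x,0]>2.5*f[y,x,1] and f[y,x,0]>45 else " .:-=+*%#@"[min(9,int(g[y,x]/22))] for x in range(256,356)))
E
```

```text
186 ==========--=++**%%%%%%%**%%%%%%%****%%%%%%%%%%%%%%%%%%%%%%%%%%%%%%%%%%%%%*%%%%%%%%%%%*+++*+########
188 ===============---=+**%%**%%%%%%%*******%%%%%%%*%%%%%*%%%%%%%%%%%%%%%%%%%%%%%*%%***+++%#############
190 ================-::--::===+++++******%%%%*%%%*%%%%%%%%%%%%%%%%%%%%%%*****+++*++*+###################
192 ===============--==---+=::::-+===-:..............:.-=++++++==---:::..::-:-+@########################
194 =============-=++*%##-**+.:-:...:::::-------------:::.::::::-===========---@########################
196 ##**======-==++**##%+++.:.::::::::-:-:::-::::::::---------::::::========--:@########################
198 . .+=+==++*****%##*+...::::-:::::::::::::::::::::::::::::------::.:=====--:*########################
200 .. -*+***%%%##%#*...::::::::::::::::::::::::::::::::::::::::::----::::==--:+########################
202 .. %%%##%%%**::..::::::::::::::::::::::::::::::::::::::::::::::::--:::.:--:=########################
204 ..*#%****+++::.:::::::::::::::::::::::::::::::::::::::::::::::::::::::::.:--@#######################
206 :%**++==-:==:.::::::::::::::::::::::::::::::::
[... 2714 characters left out ...]
+++++++*++*+***+++#%+##%--. .***---**+---:.............%##############
260 ++++++++++++++++++++*+++++++++++*+*+*+*++++++++###+ ..........:-----:..............:+@##############
262 +++++++++++++++++++++++++++++++++++**++++++++++*##@* ......................::-=+*+@#################
264 +++++++++*+*+++++*+++++##+++++*+++++++*+*++++++#####* ..........  ::-=+*+@@@########################
266 +++++++++++++++++++++++++++++++++++**+++*++++++*#####+-..::-=+*+@@@#################################
268 +++++++++++++++++++++++++++++++++++++++*+++++++#########@###########################################
270 ++++++++++++++++++++++++++++++++++*+++++++++++++%###################################################
```

```bash
python3 - <<'E'
from h import *
w=r.get_image("wrist"); st=r.state(); yaw=np.radians(24.8); out=np.array([np.sin(yaw),-np.cos(yaw),0]); ax=out*np.sin(.436)+np.array([0,0,np.cos(.436)])
X=atz(w,(321,254),.1451); g=X-.014*ax
print(X,g,(Rt(st).as_matrix().T@(np.array([*g[:2],g[2]-.012])-st["tcp_pos"])*100).round(2))
print("half L-R",np.linalg.norm(g[:2]-[.5105,.162])/2,"mid",(g[:2]+[.5105,.162])/2)
E
```

```text
[ 0.62321262 -0.08473874  0.1451    ] [ 0.62073264 -0.07937156  0.13240973] [-0.02 12.05 -0.33]
half L-R 0.13267579295293233 mid [0.56561632 0.04131422]
```

```bash
python3 -m jog '[[[5.5,0,4,-0.3,-6],[5.5,0,8,-0.3,-12],[5.5,0,11,-0.3,-12],[5.5,0,12,-0.3,-12],[5.5,0,12,-0.3,-12],[2,0,12,-0.3,-12],[2,0,12,-0.3,-12],[2,0,12,-0.3,-12],[2,0,12,-0.3,-12],[2,0,12,-0.3,-12]]]' 50
python3 -m jog '[[[2,0,0,0,10],[2,0,0,0,20],[2,0,0,0,30],[2,0,0,0,40],[2,0,0,0,50],[2,0,0,0,58],[2,0,0,0,58]]]' 50
python3 -m jog '[[[5.5,0,0,0,0],[5.5,0,0,0,0],[5.5,0,-2,0,0],[5.5,0,-4,0,-10],[5.5,0,-4,0,-20],[5.5,0,-4,0,-30],[5.5,0,-4,0,-40],[5.5,0,-4,0,-50],[5.5,0,-4,0,-60],[5.5,0,-4,0,-70],[5.5,0,-4,0,-80],[5.5,0,-4,0,-90],[5.5,0,-4,0,-90]]]' 50
python3 - <<'E'
from h import *
w=r.get_image("wrist"); st=r.state(); print(Rt().as_matrix()[:,0],st["joint_positions"].round(2)); dots(w,None)
E
```

```text
clock: 26.85
tcp_pos: [0.6206, -0.0796, 0.1226]
tool_rot: [-0.67, 0.671, 0.224, -0.223]
wrist_force: [-7.0, -3.8, 7.5]
gripper_width: 0.0257
clock: 27.72
tcp_pos: [0.6202, -0.082, 0.1263]
tool_rot: [-0.693, 0.697, -0.128, 0.129]
wrist_force: [-12.6, -20.6, 44.8]
gripper_width: 0.0254
clock: 29.35
tcp_pos: [0.6208, -0.0787, 0.1609]
tool_rot: [0.583, -0.583, -0.4, 0.4]
wrist_force: [-1.1, 0.3, -0.1]
gripper_width: 0.0551
[3.63561396e-01 9.31570227e-01 1.55689185e-04] [-0.23  0.57  1.63  0.    0.94 -1.43]
red [558.5 118.4] 443 [0.5896 0.066  0.115 ]
red [327.1 189.4] 278 [ 0.5804 -0.0597  0.115 ]
red [594.3 195.5] 213 [0.6371 0.0769 0.115 ]
```

```bash
python3 -m jog '[[[5.5,0,2,0,0],[5.5,0,4,0,0],[5.5,0,4,0,0],[2,0,4,0,0],[2,0,4,0,0],[2,0,4,0,0],[2,0,4,0,0],[2,0,4,0,0],[2,0,4,0,10],[2,0,4,0,20],[2,0,4,0,30],[2,0,4,0,40],[2,0,4,0,44],[2,0,4,0,44],[2,0,4,0,44]]]' 50
python3 -m jog '[[[5.5,0,0,0,0],[5.5,0,0,0,0],[5.5,0,-4,0,0],[5.5,0,-9,0,0],[5.5,0,-12,0,0],[5.5,0,-15,3,0],[5.5,0,-18,8,0],[5.5,0,-18,8,0],[5.5,0,-18,8,0]]]' 50
python3 - <<'E'
from h import *
w=r.get_image("wrist"); dots(w,None)
t=r.get_image("top"); dots(t,None); s=r.get_image("scene"); dots(s,None)
for p in(t,s):
  for th,z in(("wedge",.022),("peeler_1",.01),("spice_blue",.1)):
    for m in r.masks_of(p,th)[:1]: print(th,round(m["conf"],2),atz(p,m["xy"],z).round(3), m["xy"])
E
```

```text
clock: 31.28
tcp_pos: [0.6209, -0.0804, 0.1229]
tool_rot: [-0.689, 0.691, 0.153, -0.152]
wrist_force: [-1.5, -8.0, 8.3]
gripper_width: 0.0247
clock: 32.4
tcp_pos: [0.587, -0.0063, 0.3008]
tool_rot: [0.69, -0.69, -0.153, 0.153]
wrist_force: [1.0, 0.0, -0.4]
gripper_width: 0.055
red [318.9  58. ] 114 [0.5262 0.1206 0.115 ]
red [346.4 163.6] 116 [0.5873 0.05   0.115 ]
red [403.1 163.5] 88 [0.6355 0.0724 0.115 ]
red [318.8 252.6] 70 [ 0.6005 -0.0406  0.115 ]
red [197.2 118.6] 46 [0.9406 0.3772 0.115 ]
red [162.8 207.7] 110 [0.8938 0.2214 0.115 ]
red [107.8 212. ] 278 [0.9829 0.3195 0.115 ]
red [ 16.3 285.2] 209 [0.9665 0.5711 0.115 ]
red [  1.5 301.2] 42 [0.9548 0.6123 0.115 ]
red [ 18.4 343.2] 170 [0.8412 0.6365 0.115 ]
wedge 0.71 [0.507 0.385 0.022] [201.6, 273.1]
peeler_1 0.57 [ 0.424 -0.224  0.01 ] [410.7, 296.6]
wedge 0.83 [0.515 0.379 0.022] [225.0, 368.8]
```

```bash
python3 -c "
from plant import r
print(r.hand_in())"
```

```text
the job is handed in; nothing more can be done
None
```

I pulled the wedge out from under the lid, laid it flat on the chopping board, then turned the left, back and right knobs clockwise in that order. The job was handed in at about 32.5 s, with the gripper clear of everything; no verdict came back.

- **Knobs:** in the last wrist picture the three red dots point at the middle of the lid, each to within about 6° by my estimate.
- **Wedge:** the networks found it at about (0.51, 0.38), well inside the board, in both the top and scene pictures. The wrist picture taken after release showed it lying on the board.
- **Bystanders:** the peeler was found within a pixel or so of where it started. The final check did not find the jar in either picture, so its position is not confirmed, though the arm never went near it.
- **Lid:** I did not measure its angle. It looked closed in the wrist picture taken after the wedge came out, and the cams turned fully over it.

My 12 picture views ran out after the back knob, so I read the right knob from pixel values instead of by eye. My first guess for the back knob, from the left one's measured position, was about 2 cm out; the wrist picture corrected it before I gripped.

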